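# Stand the tipped spice tins up in their shelf lane

## Robot

A 6-joint arm with a two-finger parallel gripper is mounted at the origin on the work surface. World frame = base frame: x ahead of the robot, y to its left, z up, the work surface at z = 0. Lengths are in m, angles in degrees, forces in N, time in s.
With the tool pointing down it reaches from about 0.35 to 0.875 m from the base axis. Payload 4.2 kg.
Tool frame: the origin (TCP) lies at the very end of the fingers, on their centre line; the grasp point (between the pads) lies 19 mm behind it; z points along the fingers, y is the line along which they close (so a half turn about z gives the same grasp; the last joint's range is limited). The gripper opens to 87 mm and grips with 3 to 60 N. Pads are 19 mm wide; open, the fingers measure 117 mm over their backs; the gripper's body (75 mm by 190 mm) begins 51 mm behind the grasp point.
Start: joints at [-57.548, 22.042, 0.453, 0, -68.411, -14.817], TCP at [0.189, -0.596, 0.202] pointing down, gripper open.
Joint ranges: [-179.83, 179.83], [-69.29, 118.12], [-61.27, 80.66], [-181.25, 117.63], [-171.15, -9.14], [-177.46, 177.46]. Speed limits (degrees/s): [159.86, 159.86, 180, 180, 180, 180].

## Interface

Orientations are given as a 3x3 rotation matrix whose columns are the frame's x, y, z axes.
In Python, from station import r gives the robot as it stands.
- The arm moves only by the tool jog_arm, never from a script. Its argument "plan" is text: rows parted by semicolons, each of 7 numbers parted by spaces: the shift along the tool's x, y, z normalised to -1 to 1, where 1 is 0.025 m, then the turn, a rotation vector about the tool's x, y, z normalised to -1 to 1, where 1 is 8 degrees, then the closure, from -1 (fully open) to 1 (shut). A call has exactly 10 rows; each row shifts and turns the commanded pose from where the row before left it, along the tool's axes as they then stand; what a row does not reach is not made up. A row lasts 1/10 s, in which the tool goes at most 50 mm and 8.59 degrees, less where a joint would pass 70% of its speed; a pose out of reach is approached as far as the arm can. A call with a number of a shift or a turn outside -1 to 1 is refused whole. A call with a gripper value outside its range is refused whole. The fingers move at their own pace and stop on an object; the grip force is fixed at half the most. Time passes only in rows, so rows that do not move let the fingers close, or fill a call up. It gives the time, the measured TCP pose, the force, the opening and the grip force at its end, in the units of the state.
- r.sense(): the state, without advancing time (a new reading comes with each control period).
- r.capture(name): name is "side" or "top" or "wrist"; returns (picture, depth): 480x640x3 uint8, red, green, blue; 480x640 float32, m along the optical axis (not along the pixel's ray), 0 where there is no reading.
- r.get_calibration(name): a dict with "mtx" (3x3 intrinsics, pixels), "extrinsics" (4x4, takes a point from camera to world coordinates). Camera axes: x right, y up, looking along -z (the intrinsics and any distortion apply to the point x, -y, -z); pixel columns grow to the right and rows downward; lengths in m; the calibration is good to about 2 mm. The wrist camera is an equidistant fisheye: a pixel r from the principal point sees the ray r / f radians off the axis. A picture is of the moment at which its call begins: read the wrist's pose just before it. get_calibration takes no time and is no camera call; for the wrist camera it gives the pose at the moment of the call.
- r.finish_job(): hands the job in; it is judged then, once.
The state is a dict: "time_s": time; "joints": joint angles; "joint_velocities": joint speeds; "effort": joint torques, N m; "tcp_pos": TCP position; "ee_rot": TCP orientation; "wrist_force": force on the tool from outside, world axes, zero at the start; "moment": the same for the moment, N m; "gripper_width": opening from 0.0 (shut) to 1.0 (fully open); "gripper_force": force on a finger pad.
Only numpy, scipy, OpenCV 4.12 (cv2) and the standard library are available. Lean on these libraries where they do the work, as an engineer would, in place of code of your own. Each camera call takes 0.05 s, during which the arm holds its last target. There are 200 camera calls.

## Task

Two spice tins, one with an orange cap and one with a blue cap, have tipped over in the lane of the low birch shelf. Stand each one upright on its base, cap up, on the lane floor in the same gap between neighbours where it lies, setting it down rather than dropping it or letting it topple. Leave the two glass jars and the metal measuring cup standing where they are.

Things in the scene. Friction and masses are not known exactly. Their poses are not given: they have to be found in the camera images.
- shelf: Low birch shelf fixed to the table, 120 (its x) by 740 mm (its y). Its top is one lane along y: floor 45 mm above the table, 100 mm wide between darker lips (10 mm wide, 7 mm high), ends open. Origin: on the table under its centre. Along the lane: neighbour (300 mm from the middle), tipped tin, neighbour (middle), tipped tin, neighbour. Which is where varies.
- tin_orange: Spice tin, bare metal with orange band and orange cap, 110 mm long: body 50 mm across, 88 long; cap 44 across, 22 long; about 150 g, centre of mass near mid-length. Origin: on its axis at mid-length, 55 mm from the flat base; its z axis runs base to cap (up when standing). Starts on its side, roughly along the lane, body on the lane floor (axis 25 mm above the floor, 70 above the table).
- tin_blue: Spice tin, bare metal with blue band and blue cap, 110 mm long: body 50 mm across, 88 long; cap 44 across, 22 long; about 150 g, centre of mass near mid-length. Origin: on its axis at mid-length, 55 mm from the flat base; its z axis runs base to cap (up when standing). Starts on its side, roughly along the lane, body on the lane floor (axis 25 mm above the floor, 70 above the table).
- jar_a: Closed glass jar with a dark wooden lid, standing upright in the lane: 64 mm across, 85 mm tall, about 300 g, loose. Origin: centre of its base. A neighbour to leave alone.
- jar_b: Closed glass jar with a dark steel lid, standing upright in the lane: 64 mm across, 85 mm tall, about 300 g, loose. Origin: centre of its base. A neighbour to leave alone.
- cup: Open metal measuring cup standing upright in the lane: 64 mm across at the rim, 55 mm tall, with a wire loop handle reaching 65 mm from its axis, along its own -x; about 160 g, loose. Origin: centre of its base. A neighbour to leave alone.
Not all that is in view belongs to the job. Leave any purple or red look-alike of the tin_orange alone.

How it is judged:
By the outcome, as a careful person would: the job done as asked, in the order asked, and still so for the second after the job is handed in, with the robot touching nothing.
It also fails if it takes over 54 s, if anything falls off the work surface, if the arm or the gripper's body presses on something with over 40 N, if the wrist force passes 120 N, or if a joint passes its speed limit or range.

## Working session

There is one attempt and no reset: what is moved stays moved. The work goes in short steps, Python scripts to look and compute and a tool call to move; the robot and the scene stay as the last step left them, time stands still between calls to the robot, and variables do not carry over. Pictures are saved under pics/ and viewed, at most 10 in all, crops included, and the job is handed in when it is done.

Besides the shell and the picture viewer there is one more tool, called as name(argument=value, ...), one argument or row to a line, values as JSON. jog_arm: Moves the arm, as the interface text tells. Scaled input: -1 to 1 covers 0.025 m each way for a shift and 8 degrees each way for a turn. Its arguments: {"type":"object","properties":{"plan":{"type":"string"}},"required":["plan"]}

```bash
ls; mkdir -p pics
python3 - <<'E'
from station import r
import cv2,numpy as np
s=r.sense();print(s['time_s'],s['tcp_pos'],s['ee_rot'],s['gripper_width'])
for n in("top","side"):
    im,d=r.capture(n);np.savez(f'pics/{n}0.npz',im=im,d=d)
    c=r.get_calibration(n);print(n,c['mtx'],c['extrinsics'],[k for k in c],(d>0).mean())
    cv2.imwrite(f'pics/{n}0.png',im[:,:,::-1])
E
```

```text
pics
0.0 [ 0.18916459 -0.59500996  0.20115325] [[-9.53060181e-01 -3.02779946e-01 -7.71504941e-04]
 [-3.02780908e-01  9.53057971e-01  2.05538374e-03]
 [ 1.12959954e-04  2.19250137e-03 -9.99997590e-01]] 0.9976635868386187
top [[480.42381373   0.         312.99454874]
 [  0.         480.42381373 227.3796886 ]
 [  0.           0.           1.        ]] [[-0.0080045   0.98554452 -0.16922742  0.35339461]
 [-0.99961566 -0.00339442  0.02751369  0.04090932]
 [ 0.02654154  0.16938262  0.98519291  1.00531343]
 [ 0.          0.          0.          1.        ]] ['mtx', 'extrinsics'] 0.9960384114583334
side [[478.04747966   0.         313.95887373]
 [  0.         478.04747966 237.72027379]
 [  0.           0.           1.        ]] [[-0.99113836  0.07080899 -0.11238704  0.42192422]
 [-0.13266199 -0.48466917  0.86457885  0.78485256]
 [ 0.00674942  0.87182675  0.48976786  0.50954828]
 [ 0.          0.          0.          1.        ]] ['mtx', 'extrinsics'] 0.995927734375
```

View pics/top0.png

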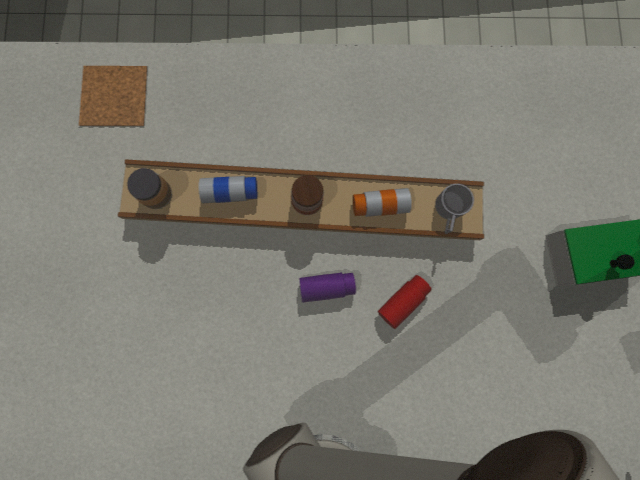

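View pics/side0.png

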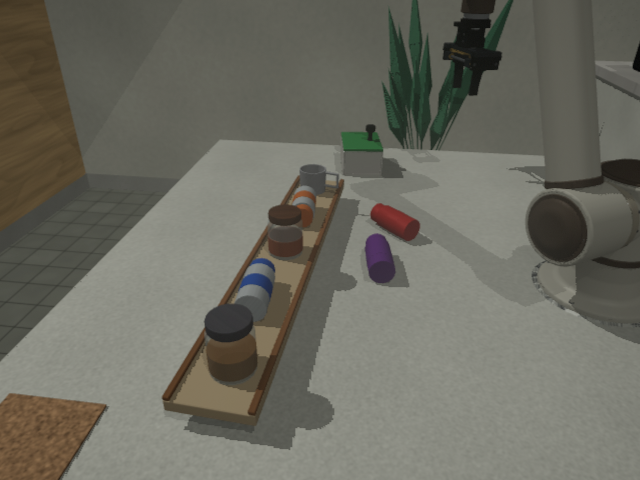

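The top view shows the lane with, from left (+y): jar with the dark lid (147,188), blue tin (229,189), jar with the wooden lid (307,195), orange tin (382,202) and cup (456,202). The look-alikes, purple (328,287) and red (405,301), lie on the table outside the lane. The tin meant is the one at (382,202), because it is in the lane and has a bare body, an orange band and an orange cap. I'll confirm it in a crop while measuring.

```bash
cat > h.py <<'E'
import numpy as np,cv2
from station import r
def pts(n,d):
    c=r.get_calibration(n);K=c['mtx'];v,u=np.mgrid[0:480,0:640]
    P=np.stack([(u-K[0,2])/K[0,0]*d,-(v-K[1,2])/K[1,1]*d,-d],-1)
    return P@c['extrinsics'][:3,:3].T+c['extrinsics'][:3,3]
def ray(n,u,v):
    c=r.get_calibration(n);K=c['mtx'];E=c['extrinsics']
    q=E[:3,:3]@np.array([(u-K[0,2])/K[0,0],-(v-K[1,2])/K[1,1],-1]);return E[:3,3],q/np.linalg.norm(q)
def tri(a,b):
    (p,u),(q,w)=a,b;s=np.linalg.lstsq(np.stack([u,-w],1),q-p,rcond=None)[0]
    x,y=p+s[0]*u,q+s[1]*w;return (x+y)/2,np.linalg.norm(x-y)
def mask(im,col):
    h=cv2.cvtColor(im,cv2.COLOR_RGB2HSV);lo,hi=dict(blue=(105,125),orange=(6,16))[col]
    return cv2.inRange(h,(lo,150,90),(hi,255,255))>0
E
python3 - <<'E'
from h import *
for n in('top','side'):
    f=np.load(f'pics/{n}0.npz');im,d=f['im'],f['d'];P=pts(n,d);print(n)
    lane=(P[...,2]>.058)&(P[...,2]<.16)&(P[...,0]>.42)&(P[...,0]<.65)&(d>0)
    fl=(abs(P[...,2]-.045)<.004)&(P[...,0]>.42)&(P[...,0]<.65);Q=P[fl]
    print(' floor z',np.median(Q[:,2]),'edge fit',np.polyfit(Q[:,1],Q[:,0],1),Q[:,1].min(),Q[:,1].max())
    N,L,S,C=cv2.connectedComponentsWithStats(lane.astype('uint8'))
    for i in range(1,N):
        if S[i,4]<60:continue
        q=P[L==i];print(' comp',C[i].round(),S[i,4],'min',q.min(0).round(3),'max',q.max(0).round(3))
    for c in('blue','orange'):
        m=mask(im,c)&lane;n2,L2,S2,C2=cv2.connectedComponentsWithStats(m.astype('uint8'))
        for i in range(1,n2):
            if S2[i,4]>30:
                q=P[L2==i];print(' ',c,C2[i].round(1),S2[i,4],'mean',q.mean(0).round(4),'y',q[:,1].min().round(3),q[:,1].max().round(3),'z95',np.percentile(q[:,2],97).round(4))
im=cv2.imread('pics/top0.png')[150:250,100:500];cv2.imwrite('pics/crop.png',cv2.resize(im,(800,200),interpolation=cv2.INTER_CUBIC))
E
```

```text
top
 floor z 0.04585524888313286 edge fit [0.07077759 0.56879588] -0.4954431388699713 0.4060695013107224
 comp [148. 188.] 1269 min [0.556 0.301 0.058] max [0.618 0.362 0.135]
 comp [306. 194.] 1060 min [ 0.543 -0.003  0.058] max [0.604 0.06  0.136]
 comp [227. 189.] 1414 min [0.564 0.127 0.062] max [0.618 0.239 0.1  ]
 comp [454. 204.] 723 min [ 0.5   -0.296  0.058] max [ 0.595 -0.233  0.105]
 comp [382. 202.] 1401 min [ 0.536 -0.177  0.06 ] max [ 0.591 -0.064  0.1  ]
 comp [602. 248.] 3730 min [ 0.42  -0.637  0.058] max [ 0.527 -0.482  0.127]
  blue [220.6 185.8] 249 mean [0.5928 0.1946 0.0936] y 0.18 0.209 z95 0.0979
  blue [250.1 184.7] 163 mean [0.5959 0.1377 0.0901] y 0.128 0.149 z95 0.0942
  orange [388.7 199.4] 296 mean [ 0.5652 -0.1331  0.0926] y -0.148 -0.117 z95 0.0976
  orange [359.8 202.4] 198 mean [ 0.5601 -0.0767  0.0897] y -0.087 -0.065 z95 0.0946
side
 floor z 0.046405735464243425 edge fit [0.06402057 0.56148293] -1.9282631681246416 0.40693491696598794
 comp [360.  56.] 886 min [ 0.42  -1.931  0.058] max [ 0.65  -1.874  0.16 ]
 comp [359. 142.] 896 min [ 0.42  -0.651  0.058] max [ 0.526 -0.48   0.124]
 comp [296. 211.] 2943 min [ 0.502 -0.301  0.058] max [0.607 0.061 0.134]
 comp [238. 324.] 5028 min [0.556 0.128 0.058] max [0.619 0.367 0.134]
  blue [258.9 261. ] 42 mean [0.5965 0.1386 0.0924] y 0.133 0.144 z95 0.0945
  blue [252.9 279.6] 180 mean [0.592  0.1963 0.0951] y 0.182 0.211 z95 0.0975
  orange [303.3 194.2] 78 mean [ 0.5645 -0.1314  0.0942] y -0.146 -0.116 z95 0.0976
  orange [303.6 207.3] 53 mean [ 0.5552 -0.0752  0.0909] y -0.086 -0.064 z95 0.0939
```

View pics/crop.png

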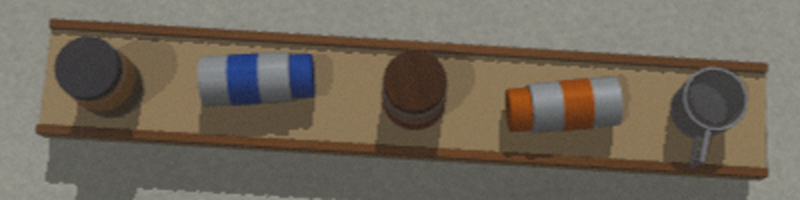

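The crop confirms both tins in the lane. Orange has its cap at the left (518,108), i.e. +y, and base at the right (615,98). Blue has its cap at the right (302,75), i.e. -y, and base at the left (208,80). Both caps point at the middle jar.

```bash
cat >> h.py <<'E'
from scipy.spatial.transform import Rotation as Ro
from scipy.linalg import logm,expm
def tool(yaw,phi): # yaw: closing line yaw from -x (deg); phi: turn about tool y
    a=np.radians(yaw);y=np.array([-np.cos(a),-np.sin(a),0]);z=np.array([0,0,-1.]);x=np.cross(y,z)
    return np.stack([x,y,z],1)@Ro.from_euler('y',phi,degrees=True).as_matrix()
def go(grasp,R,N,cur=None):
    s=r.sense();T=np.eye(4);T[:3,:3],T[:3,3]=(s['ee_rot'],s['tcp_pos']) if cur is None else cur
    G=np.eye(4);G[:3,:3]=R;G[:3,3]=np.array(grasp)+R[:,2]*.019
    D=expm(logm(np.linalg.inv(T)@G).real/N)
    v=np.r_[D[:3,3]/.025,np.degrees(Ro.from_matrix(D[:3,:3]).as_rotvec())/8]
    print(N,'rows of',v.round(3),'| target tcp',G[:3,3].round(4));return R,G[:3,3]
E
python3 - <<'E'
from h import *
f=np.load('pics/top0.npz');P=pts('top',f['d'])
for nm,y0,y1 in(('blue',.11,.26),('orange',-.195,-.05)):
    m=(P[...,2]>.080)&(P[...,2]<.11)&(P[...,0]>.52)&(P[...,0]<.64)&(P[...,1]>y0)&(P[...,1]<y1)
    q=P[m][:,:2];c,w,a=cv2.minAreaRect((q*1000).astype('float32'));print(nm,c,w,a)
    b=m&((P[...,1]-c[1]/1000)*(1 if nm=='blue' else -1)>-.02)
    print('  body axis fit dx/dy',[np.polyfit([yy for yy in np.arange(y0+.03,y1-.03,.006)],[np.mean([t[:,0].min(),t[:,0].max()]) for yy in np.arange(y0+.03,y1-.03,.006) for t in [q[abs(q[:,1]-yy)<.004]]],1)], 'ztop',np.percentile(P[m][:,2],98))
t,s=np.load('pics/top0.npz'),np.load('pics/side0.npz')
for nm,a,b in(('blue band',(220.6,185.8),(252.9,279.6)),('orange band',(388.7,199.4),(303.3,194.2))):print(nm,tri(ray('top',*a),ray('side',*b)))
R,p=go((.565,-.121,.27),tool(5,0),24)
go((.565,-.121,.27),tool(5,40),6,(R,p))
E
```

```text
blue (591.5291748046875, 183.51910400390625) (47.543243408203125, 110.48128509521484) 3.1197516918182373
  body axis fit dx/dy [array([-0.05576033,  0.60158673])] ztop 0.0979820279458753
orange (563.2830200195312, -119.89103698730469) (47.67606735229492, 110.22119140625) 4.792191028594971
  body axis fit dx/dy [array([-0.08479357,  0.55326348])] ztop 0.09774113681090425
blue band (array([0.59260194, 0.19452972, 0.09384372]), np.float64(2.9089253019486065e-05))
orange band (array([ 0.56485891, -0.1330005 ,  0.09353322]), np.float64(0.00024026851081021858))
24 rows of [-1.087e+00 -5.900e-02 -8.300e-02  1.000e-03  0.000e+00 -4.030e-01] | target tcp [ 0.565 -0.121  0.251]
6 rows of [ 0.088  0.    -0.005  0.     0.833  0.   ] | target tcp [ 0.5661 -0.1332  0.2554]
```

Both tins are measured: the band tops triangulate at z≈0.094 (surface centroid), which puts the axis at about 0.072. I'm moving to orange now.

jog_arm(
  plan="-0.87 -0.05 -0.2 0 0 -0.32 -1;-0.87 -0.05 -0.2 0 0 -0.32 -1;-0.87 -0.05 -0.2 0 0 -0.32 -1;-0.87 -0.05 -0.2 0 0 -0.32 -1;-0.87 -0.05 -0.2 0 0 -0.32 -1;-0.87 -0.05 -0.2 0 0 -0.32 -1;-0.87 -0.05 -0.2 0 0 -0.32 -1;-0.87 -0.05 -0.2 0 0 -0.32 -1;-0.87 -0.05 -0.2 0 0 -0.32 -1;-0.87 -0.05 -0.2 0 0 -0.32 -1",
)

```text
time_s: 1.1
tcp_pos: [0.3844, -0.5005, 0.2517]
ee_rot: [[-0.727, -0.686, -0.001], [-0.686, 0.727, 0.001], [-0.0, 0.001, -1.0]]
wrist_force: [0.1, -0.5, -0.7]
gripper_width: 0.998
gripper_force: 0.0
```

jog_arm(
  plan="-0.87 -0.05 0 0 0 -0.32 -0.5;-0.87 -0.05 0 0 0 -0.32 -0.5;-0.87 -0.05 0 0 0 -0.32 -0.5;-0.87 -0.05 0 0 0 -0.32 -0.5;-0.87 -0.05 0 0 0 -0.32 -0.5;-0.87 -0.05 0 0 0 -0.32 -0.5;-0.87 -0.05 0 0 0 -0.32 -0.5;-0.87 -0.05 0 0 0 -0.32 -0.5;-0.87 -0.05 0 0 0 -0.32 -0.5;-0.87 -0.05 0 0 0 -0.32 -0.5",
)

```text
time_s: 2.1
tcp_pos: [0.5186, -0.3313, 0.2515]
ee_rot: [[-0.359, -0.933, -0.001], [-0.933, 0.359, 0.001], [-0.0, 0.001, -1.0]]
wrist_force: [-0.6, -0.4, 0.0]
gripper_width: 0.749
gripper_force: 0.0
```

Run:
```python
from h import *
s=r.sense();print(s['time_s'],s['tcp_pos'],s['gripper_width'],s['joints'])
go((.5633,-.1199,.22),tool(4.8,40),10)
```

```text
2.1 [ 0.51857674 -0.33132099  0.25152683] 0.7493601517874424 [-1.75334768e+01  1.95283080e+01  3.75374179e+00 -1.81755449e-02
 -7.43012333e+01 -3.52091841e+00]
10 rows of [-0.857 -0.04  -0.079  0.114  0.492 -0.31 ] | target tcp [ 0.5643 -0.1321  0.2054]
```

jog_arm(
  plan="-0.86 -0.04 -0.08 0.11 0.49 -0.31 -0.5;-0.86 -0.04 -0.08 0.11 0.49 -0.31 -0.5;-0.86 -0.04 -0.08 0.11 0.49 -0.31 -0.5;-0.86 -0.04 -0.08 0.11 0.49 -0.31 -0.5;-0.86 -0.04 -0.08 0.11 0.49 -0.31 -0.5;-0.86 -0.04 -0.08 0.11 0.49 -0.31 -0.5;-0.86 -0.04 -0.08 0.11 0.49 -0.31 -0.5;-0.86 -0.04 -0.08 0.11 0.49 -0.31 -0.5;-0.86 -0.04 -0.08 0.11 0.49 -0.31 -0.5;-0.86 -0.04 -0.08 0.11 0.49 -0.31 -0.5",
)

```text
time_s: 3.1
tcp_pos: [0.5648, -0.1312, 0.206]
ee_rot: [[0.066, -0.997, 0.051], [-0.763, -0.083, -0.641], [0.643, 0.003, -0.766]]
wrist_force: [0.1, -0.1, 0.5]
gripper_width: 0.75
gripper_force: 0.0
```

Run:
```python
from h import *
s=r.sense();print(s['time_s'],s['tcp_pos'],s['gripper_width'],s['joints'])
c=go((.5633,-.1199,.11),tool(4.8,40),10)
go((.5633,-.1199,.0715),tool(4.8,40),5,c)
```

```text
3.1 [ 0.56479227 -0.13119507  0.20595181] 0.7504615820396654 [ 20.07247367  18.33207099 -29.91139834  44.13490026 -62.80021827
 -43.53939431]
10 rows of [-0.282  0.001  0.341  0.002  0.     0.001] | target tcp [ 0.5643 -0.1321  0.0954]
5 rows of [-0.198  0.     0.236  0.     0.    -0.   ] | target tcp [ 0.5643 -0.1321  0.0569]
```

jog_arm(
  plan="-0.39 0 0.47 0 0 0 -0.5;-0.39 0 0.47 0 0 0 -0.5;-0.39 0 0.47 0 0 0 -0.5;-0.39 0 0.47 0 0 0 -0.5;-0.39 0 0.47 0 0 0 -0.5;-0.39 0 0.47 0 0 0 -0.5;-0.39 0 0.47 0 0 0 -0.5;-0.39 0 0.47 0 0 0 -0.5;-0.39 0 0.47 0 0 0 -0.5;0 0 0 0 0 0 -0.5",
)

```text
time_s: 4.1
tcp_pos: [0.5628, -0.1345, 0.0669]
ee_rot: [[0.064, -0.997, 0.045], [-0.765, -0.078, -0.639], [0.641, 0.007, -0.768]]
wrist_force: [0.4, 0.3, -0.3]
gripper_width: 0.749
gripper_force: 0.0
```

Run:
```python
from h import *
s=r.sense();print(s['time_s'],s['tcp_pos'],s['gripper_width'],s['wrist_force'])
c=go((.5633,-.1199,.0715),tool(4.8,40),4)
im,d=r.capture('side');cv2.imwrite('pics/s1.png',cv2.resize(im[100:280,200:440,::-1],(720,540)))
```

```text
4.1 [ 0.56278407 -0.13446377  0.06693328] 0.748700157372511 [ 0.42643345  0.3087146  -0.28706449]
4 rows of [-0.081 -0.018  0.062  0.016  0.005 -0.   ] | target tcp [ 0.5643 -0.1321  0.0569]
```

View pics/s1.png

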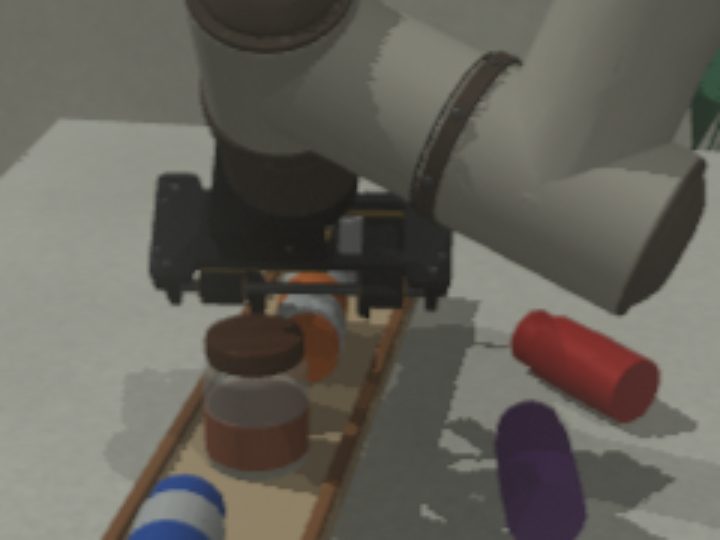

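The side crop shows the gripper straddling the orange tin (310,330), its body wide across the lane and clear of the middle jar (255,390). Next I lower the last 10 mm and close.

jog_arm(
  plan="-0.08 -0.02 0.06 0.02 0 0 -0.5;-0.08 -0.02 0.06 0.02 0 0 -0.5;-0.08 -0.02 0.06 0.02 0 0 -0.5;-0.08 -0.02 0.06 0.01 0 0 -0.5;0 0 0 0 0 0 1;0 0 0 0 0 0 1;0 0 0 0 0 0 1;0 0 0 0 0 0 1;0 0 0 0 0 0 1;0 0 0 0 0 0 1",
)

```text
time_s: 5.15
tcp_pos: [0.566, -0.1303, 0.0592]
ee_rot: [[0.064, -0.996, 0.059], [-0.765, -0.087, -0.638], [0.641, -0.004, -0.768]]
wrist_force: [-0.4, 0.2, 1.3]
gripper_width: 0.559
gripper_force: 30.0
```

Run:
```python
from h import *
s=r.sense();print(s['time_s'],s['tcp_pos'],s['gripper_width'],s['wrist_force'],s['gripper_force'])
g=s['tcp_pos']-s['ee_rot'][:,2]*.019;R=s['ee_rot'];print(g)
c=go(g+[0,0,.09],R,5)
# pure -90 about tool y at raised place
go(g+[0,0,.09],R@Ro.from_euler('y',-90,degrees=True).as_matrix(),15,c)
```

```text
5.15 [ 0.56604095 -0.13025449  0.05920973] 0.5588322725031822 [-0.35267291  0.1846114   1.30706761] 30.00208407640457
[ 0.56491613 -0.11813142  0.07379623]
5 rows of [ 0.461 -0.003 -0.553 -0.     0.    -0.   ] | target tcp [ 0.566  -0.1303  0.1492]
15 rows of [-0.079 -0.    -0.004  0.    -0.75   0.   ] | target tcp [ 0.5637 -0.1036  0.1516]
```

jog_arm(
  plan="0.23 0 -0.28 0 0 0 1;0.46 0 -0.55 0 0 0 1;0.46 0 -0.55 0 0 0 1;0.46 0 -0.55 0 0 0 1;0.46 0 -0.55 0 0 0 1;0.23 0 -0.28 0 0 0 1;-0.08 0 0 0 -0.75 0 1;-0.08 0 0 0 -0.75 0 1;-0.08 0 0 0 -0.75 0 1;-0.08 0 0 0 -0.75 0 1",
)

```text
time_s: 6.15
tcp_pos: [0.5644, -0.1228, 0.1448]
ee_rot: [[0.084, -0.996, 0.027], [-0.96, -0.088, -0.267], [0.268, -0.004, -0.963]]
wrist_force: [-0.2, -0.8, -1.5]
gripper_width: 0.553
gripper_force: 30.0
```

jog_arm(
  plan="-0.08 0 0 0 -0.75 0 1;-0.08 0 0 0 -0.75 0 1;-0.08 0 0 0 -0.75 0 1;-0.08 0 0 0 -0.75 0 1;-0.08 0 0 0 -0.75 0 1;-0.08 0 0 0 -0.75 0 1;-0.08 0 0 0 -0.75 0 1;-0.08 0 0 0 -0.75 0 1;-0.08 0 0 0 -0.75 0 1;-0.08 0 0 0 -0.75 0 1",
)

```text
time_s: 7.15
tcp_pos: [0.5635, -0.105, 0.1488]
ee_rot: [[0.066, -0.996, -0.057], [-0.711, -0.087, 0.697], [-0.7, -0.005, -0.715]]
wrist_force: [-0.0, 0.2, -2.1]
gripper_width: 0.559
gripper_force: 30.0
```

jog_arm(
  plan="-0.08 0 0 0 -0.75 0 1;0 0 0 0 0 0 1;0 0 0 0 0 0 1;0 0 0 0 0 0 1;0 0 0 0 0 0 1;0 0 0 0 0 0 1;0 0 0 0 0 0 1;0 0 0 0 0 0 1;0 0 0 0 0 0 1;0 0 0 0 0 0 1",
)

```text
time_s: 8.15
tcp_pos: [0.5633, -0.1034, 0.1499]
ee_rot: [[0.059, -0.996, -0.064], [-0.638, -0.087, 0.765], [-0.768, -0.004, -0.641]]
wrist_force: [-0.2, -0.5, -1.8]
gripper_width: 0.559
gripper_force: 30.0
```

Run:
```python
from h import *
s=r.sense();print(s['time_s'],s['tcp_pos'],s['gripper_width'],s['wrist_force'],s['gripper_force'],s['joints'])
R=s['ee_rot'];print(R,s['tcp_pos']-R[:,2]*.019)
go((.5655,-.1185,.164),tool(5,-50),5)
im,d=r.capture('side');np.savez('pics/s2.npz',im=im,d=d);cv2.imwrite('pics/s2.png',cv2.resize(im[60:260,200:440,::-1],(720,600)))
P=pts('side',d);m=mask(im,'orange');n,L,S,C=cv2.connectedComponentsWithStats(m.astype('uint8'))
for i in range(1,n):
    if S[i,4]>30:q=P[L==i];print(C[i],S[i],np.median(q,0),q.min(0),q.max(0))
```

```text
8.15 [ 0.56326085 -0.10336244  0.14994475] 0.558684398541608 [-0.1971098  -0.49190095 -1.82183406] 29.99939739704132 [-21.42179922  35.15291332  12.68608557 -43.66740803 -93.92166082
  34.11754733]
[[ 0.05910624 -0.99619953 -0.06397612]
 [-0.63803965 -0.0869892   0.76507404]
 [-0.76773163 -0.00440135 -0.64075641]] [ 0.56447639 -0.11789884  0.16211912]
5 rows of [-0.008 -0.007 -0.014 -0.004  0.004  0.005] | target tcp [ 0.5642 -0.104   0.1518]
[299.89010989 143.42307692] [291 138  22  16 182] [ 0.56858805 -0.1030864   0.21528005] [ 0.54395973 -0.13538146  0.1972291 ] [ 0.5850909  -0.08935913  0.21735173]
[292.78571429 176.10714286] [290 169   7  15  56] [ 0.57935185 -0.09378244  0.15047497] [ 0.57250778 -0.101203    0.13525985] [ 0.58644974 -0.08892733  0.16110719]
```

View pics/s2.png

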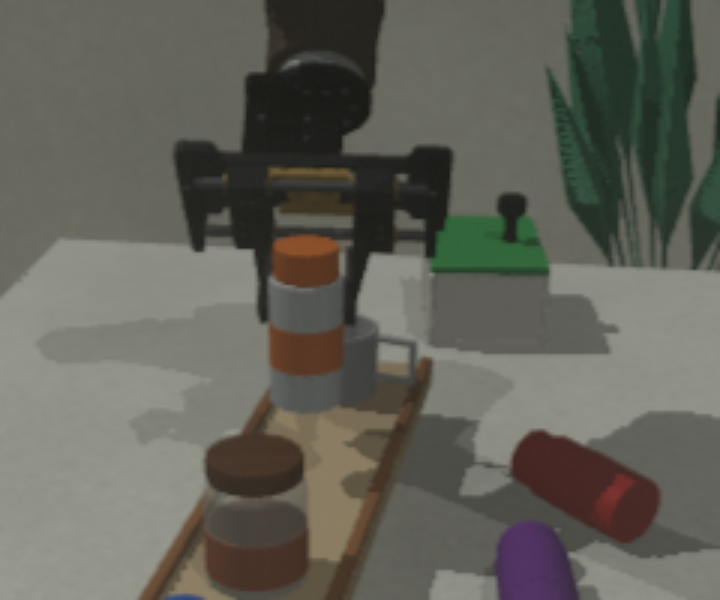

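Orange is now held upright, cap up at crop (307,258), above the lane. Cap top is at z≈0.217, so the base is about 61 mm above the lane floor. I'm lowering it.

jog_arm(
  plan="0.21 0 0.18 0 0 0 1;0.21 0 0.18 0 0 0 1;0.21 0 0.18 0 0 0 1;0.21 0 0.18 0 0 0 1;0.21 0 0.18 0 0 0 1;0.21 0 0.18 0 0 0 1;0.21 0 0.18 0 0 0 1;0.21 0 0.17 0 0 0 1;0 0 0 0 0 0 1;0 0 0 0 0 0 1",
)

```text
time_s: 9.2
tcp_pos: [0.5635, -0.1028, 0.0947]
ee_rot: [[0.059, -0.996, -0.064], [-0.638, -0.087, 0.765], [-0.768, -0.004, -0.641]]
wrist_force: [0.8, -0.1, -2.2]
gripper_width: 0.556
gripper_force: 30.0
```

jog_arm(
  plan="0.03 0 0.026 0 0 0 1;0.03 0 0.026 0 0 0 1;0.03 0 0.026 0 0 0 1;0 0 0 0 0 0 1;0 0 0 0 0 0 1;0 0 0 0 0 0 1;0 0 0 0 0 0 1;0 0 0 0 0 0 1;0 0 0 0 0 0 1;0 0 0 0 0 0 1",
)

```text
time_s: 10.2
tcp_pos: [0.5635, -0.1028, 0.0918]
ee_rot: [[0.059, -0.996, -0.064], [-0.638, -0.087, 0.765], [-0.768, -0.004, -0.641]]
wrist_force: [-0.6, -0.3, -1.4]
gripper_width: 0.552
gripper_force: 30.0
```

jog_arm(
  plan="0.03 0 0.026 0 0 0 1;0 0 0 0 0 0 1;0.03 0 0.026 0 0 0 1;0 0 0 0 0 0 1;0 0 0 0 0 0 1;0 0 0 0 0 0 1;0 0 0 0 0 0 1;0 0 0 0 0 0 1;0 0 0 0 0 0 1;0 0 0 0 0 0 1",
)

```text
time_s: 11.2
tcp_pos: [0.5637, -0.1029, 0.0908]
ee_rot: [[0.06, -0.996, -0.064], [-0.638, -0.087, 0.765], [-0.768, -0.005, -0.641]]
wrist_force: [0.1, -1.7, 5.7]
gripper_width: 0.557
gripper_force: 30.0
```

Run:
```python
from h import *
s=r.sense();print(s['time_s'],s['tcp_pos'],s['wrist_force'],s['moment'])
im,d=r.capture('side');P=pts('side',d);m=mask(im,'orange');n,L,S,C=cv2.connectedComponentsWithStats(m.astype('uint8'))
for i in range(1,n):
    if S[i,4]>30:q=P[L==i];print(C[i],S[i],np.median(q,0),q.max(0))
```

```text
11.2 [ 0.56365824 -0.10287195  0.090758  ] [ 0.12987748 -1.66771968  5.68607657] [-0.60696999  0.17616176 -0.01142162]
[299.87027027 172.19459459] [291 166  21  16 185] [ 0.56881018 -0.10229057  0.15601301] [ 0.58611526 -0.09168742  0.15784095]
[293.42857143 201.30952381] [291 197   6   9  42] [ 0.57969848 -0.09299575  0.09493637] [ 0.58507207 -0.08742847  0.10217907]
```

Contact shows as about +7 N vertical. I release and back out along the fingers.

jog_arm(
  plan="0 0 0 0 0 0 -0.3;0 0 0 0 0 0 -0.5;0 0 0 0 0 0 -0.5;0 0 0 0 0 0 -0.5;0 0 -0.2 0 0 0 -0.5;0 0 -0.5 0 0 0 -0.5;0 0 -0.8 0 0 0 -0.5;0 0 -0.8 0 0 0 -0.5;0 0 -0.8 0 0 0 -0.5;0 0 -0.8 0 0 0 -0.5",
)

```text
time_s: 12.25
tcp_pos: [0.5698, -0.1789, 0.1535]
ee_rot: [[0.059, -0.996, -0.063], [-0.639, -0.087, 0.764], [-0.767, -0.005, -0.642]]
wrist_force: [-0.1, -0.5, -0.0]
gripper_width: 0.752
gripper_force: 0.0
```

Run:
```python
from h import *
s=r.sense();R=s['ee_rot'];g=s['tcp_pos']-R[:,2]*.019;print(s['time_s'],g)
im,d=r.capture('side');P=pts('side',d);m=mask(im,'orange');n,L,S,C=cv2.connectedComponentsWithStats(m.astype('uint8'))
for i in range(1,n):
    if S[i,4]>30:q=P[L==i];print(C[i],S[i],np.median(q,0),q.max(0))
c=go(g+[0,0,.14],tool(4.8,0),10)
c=go((.5915,.1835,.27),tool(3.1,0),12,c)
go((.5915,.1835,.14),tool(3.1,-40),10,c)
```

```text
12.25 [ 0.57102784 -0.19339302  0.16571955]
[300.43624161 171.23489933] [292 167  20  14 149] [ 0.56620718 -0.10564077  0.15606262] [0.585024   0.78485256 0.50954828]
10 rows of [-0.208 -0.    -0.504 -0.005  0.623  0.004] | target tcp [ 0.571  -0.1934  0.2867]
12 rows of [-1.248 -0.156  0.119  0.     0.     0.018] | target tcp [0.5915 0.1835 0.251 ]
10 rows of [ 0.111  0.     0.503  0.    -0.5    0.   ] | target tcp [0.5908 0.1957 0.1254]
```

jog_arm(
  plan="-0.21 0 -0.5 0 0.62 0 -0.5;-0.21 0 -0.5 0 0.62 0 -0.5;-0.21 0 -0.5 0 0.62 0 -0.5;-0.21 0 -0.5 0 0.62 0 -0.5;-0.21 0 -0.5 0 0.62 0 -0.5;-0.21 0 -0.5 0 0.62 0 -0.5;-0.21 0 -0.5 0 0.62 0 -0.5;-0.21 0 -0.5 0 0.62 0 -0.5;-0.21 0 -0.5 0 0.62 0 -0.5;-0.21 0 -0.5 0 0.62 0 -0.5",
)

```text
time_s: 13.3
tcp_pos: [0.5702, -0.189, 0.2847]
ee_rot: [[0.087, -0.996, 0.006], [-0.996, -0.087, 0.006], [-0.006, -0.006, -1.0]]
wrist_force: [-0.2, 0.3, 0.3]
gripper_width: 0.747
gripper_force: 0.0
```

jog_arm(
  plan="-1 -0.12 0.05 0 0 0 -0.5;-1 -0.12 0.05 0 0 0 -0.5;-1 -0.12 0.05 0 0 0 -0.5;-1 -0.12 0.05 0 0 0 -0.5;-1 -0.12 0.05 0 0 0 -0.5;-1 -0.12 0.05 0 0 0 -0.5;-1 -0.12 0.05 0 0 0 -0.5;-1 -0.12 0.05 0 0 0 -0.5;-1 -0.12 0.05 0 0 0 -0.5;-1 -0.12 0.05 0 0 0 -0.5",
)

```text
time_s: 14.3
tcp_pos: [0.5782, 0.0637, 0.2736]
ee_rot: [[0.087, -0.996, 0.004], [-0.996, -0.087, 0.01], [-0.01, -0.005, -1.0]]
wrist_force: [0.7, -1.3, -0.2]
gripper_width: 0.748
gripper_force: 0.0
```

Run:
```python
from h import *
s=r.sense();print(s['time_s'],s['tcp_pos'],s['joints'])
im,d=r.capture('top');np.savez('pics/t3.npz',im=im,d=d);cv2.imwrite('pics/t3.png',im[:,:,::-1])
go((.5915,.1835,.22),tool(3.1,-40),10)
```

```text
14.3 [0.57816316 0.06371333 0.27360834] [ 21.9635195   15.30089908   1.05031347  -0.47875941 -75.31698335
 -16.87583607]
10 rows of [-0.408 -0.085  0.427  0.005 -0.492  0.025] | target tcp [0.5908 0.1957 0.2054]
```

View pics/t3.png

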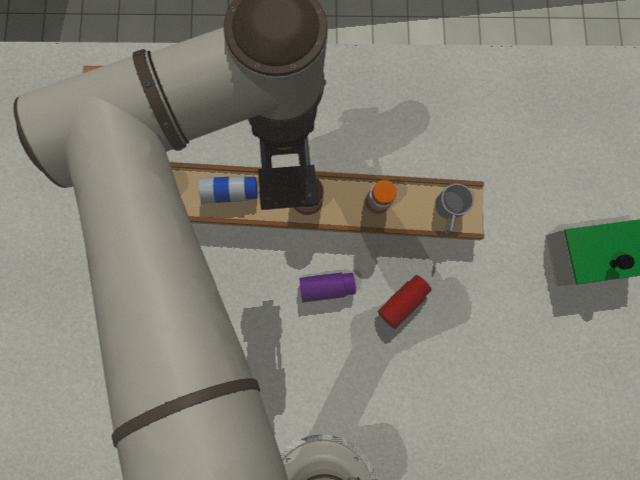

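The top view shows orange standing at (382,195), the cup (456,202) unmoved and blue (229,189) as before. Now blue.

jog_arm(
  plan="-0.41 -0.09 0.43 0 -0.49 0.02 -0.5;-0.41 -0.09 0.43 0 -0.49 0.02 -0.5;-0.41 -0.09 0.43 0 -0.49 0.02 -0.5;-0.41 -0.09 0.43 0 -0.49 0.02 -0.5;-0.41 -0.09 0.43 0 -0.49 0.02 -0.5;-0.41 -0.09 0.43 0 -0.49 0.02 -0.5;-0.41 -0.09 0.43 0 -0.49 0.02 -0.5;-0.41 -0.09 0.43 0 -0.49 0.02 -0.5;-0.41 -0.09 0.43 0 -0.49 0.02 -0.5;-0.41 -0.09 0.43 0 -0.49 0.02 -0.5",
)

```text
time_s: 15.35
tcp_pos: [0.5917, 0.1928, 0.2049]
ee_rot: [[0.044, -0.998, -0.042], [-0.766, -0.061, 0.64], [-0.642, 0.004, -0.767]]
wrist_force: [0.3, 0.2, -0.7]
gripper_width: 0.747
gripper_force: 0.0
```

Run:
```python
from h import *
s=r.sense();print(s['time_s'],s['tcp_pos'],s['ee_rot'],s['joints'])
go((.5915,.1835,.083),tool(3.1,-40),9)
```

```text
15.35 [0.59168687 0.1928051  0.20487189] [[ 0.043947   -0.99814167 -0.04221213]
 [-0.76578446 -0.06079185  0.64021755]
 [-0.64159397  0.00418976 -0.767033  ]] [  9.79507039  23.07589971   6.13003298 -41.78129372 -73.26397742
   6.22306615]
9 rows of [ 0.379  0.002  0.473  0.006 -0.001  0.002] | target tcp [0.5908 0.1957 0.0684]
```

Run:
```python
from h import *
f=np.load('pics/top0.npz');P=pts('top',f['d'])
for y in(.10,.19,.26):
    q=P[(abs(P[...,1]-y)<.004)&(P[...,0]>.48)&(P[...,0]<.68)&(P[...,2]>.03)&(P[...,2]<.06)];b=q[q[:,2]>.0495]
    print(y,'shelf x',q[:,0].min().round(4),q[:,0].max().round(4),'lips',np.sort(b[:,0]).round(3)[[0,-1]] if len(b) else 0,'z',b[:,2].max().round(4))
```

```text
0.1 shelf x 0.5208 0.6408 lips [0.522 0.641] z 0.0549
0.19 shelf x 0.5265 0.6453 lips [0.527 0.645] z 0.0562
0.26 shelf x 0.5304 0.65 lips [0.533 0.65 ] z 0.0568
```

jog_arm(
  plan="0.38 0 0.47 0.01 0 0 -0.35;0.38 0 0.47 0.01 0 0 -0.35;0.38 0 0.47 0.01 0 0 -0.35;0.38 0 0.47 0.01 0 0 -0.35;0.38 0 0.47 0.01 0 0 -0.35;0.38 0 0.47 0 0 0 -0.35;0.38 0 0.47 0 0 0 -0.35;0.38 0 0.47 0 0 0 -0.35;0.3 0 0.37 0 0 0 -0.35;0 0 0 0 0 0 -0.35",
)

```text
time_s: 16.35
tcp_pos: [0.59, 0.1943, 0.0693]
ee_rot: [[0.041, -0.998, -0.039], [-0.768, -0.057, 0.638], [-0.639, 0.004, -0.769]]
wrist_force: [-0.6, 0.3, -0.0]
gripper_width: 0.676
gripper_force: 0.0
```

Run:
```python
from h import *
s=r.sense();print(s['time_s'],s['tcp_pos'],s['gripper_width'],s['wrist_force'])
go((.5915,.1835,.0755),tool(3.1,-40),3)
```

```text
16.35 [0.59003353 0.19432846 0.06932935] 0.6763868110680862 [-0.64081683  0.29048226 -0.00192681]
3 rows of [ 0.058 -0.012  0.097  0.011 -0.011 -0.001] | target tcp [0.5908 0.1957 0.0609]
```

jog_arm(
  plan="0.06 -0.01 0.1 0.01 -0.01 0 -0.35;0.06 -0.01 0.1 0.01 -0.01 0 -0.35;0.06 -0.01 0.1 0.01 -0.01 0 -0.35;0 0 0 0 0 0 -0.35;0 0 0 0 0 0 1;0 0 0 0 0 0 1;0 0 0 0 0 0 1;0 0 0 0 0 0 1;0 0 0 0 0 0 1;0 0 0 0 0 0 1",
)

```text
time_s: 17.35
tcp_pos: [0.5916, 0.1959, 0.0634]
ee_rot: [[0.044, -0.999, -0.033], [-0.765, -0.055, 0.642], [-0.643, -0.003, -0.766]]
wrist_force: [-1.4, -0.3, 2.7]
gripper_width: 0.539
gripper_force: 30.0
```

Run:
```python
from h import *
s=r.sense();print(s['time_s'],s['tcp_pos'],s['gripper_width'],s['wrist_force'],s['gripper_force'])
R=s['ee_rot'];g=s['tcp_pos']-R[:,2]*.019;print(g)
c=go(g+[0,0,.09],R,5)
go(g+[0,0,.09],R@Ro.from_euler('y',90,degrees=True).as_matrix(),15,c)
```

```text
17.35 [0.59162504 0.19591639 0.06343358] 0.5393078031474626 [-1.3699039  -0.28440754  2.70356383] 29.98139262199402
[0.59224325 0.18371561 0.07798552]
5 rows of [-0.463 -0.002 -0.551 -0.    -0.     0.   ] | target tcp [0.5916 0.1959 0.1534]
15 rows of [ 0.079  0.    -0.004  0.     0.75   0.   ] | target tcp [0.5931 0.1692 0.1558]
```

The grip sits a bit above the tin's axis (46.9 mm opening), so I'm regripping 6 mm lower.

jog_arm(
  plan="0 0 0 0 0 0 -0.35;0 0 0 0 0 0 -0.35;0 0 0 0 0 0 -0.35;0.08 0 0.09 0 0 0 -0.35;0.08 0 0.09 0 0 0 -0.35;0 0 0 0 0 0 1;0 0 0 0 0 0 1;0 0 0 0 0 0 1;0 0 0 0 0 0 1;0 0 0 0 0 0 1",
)

```text
time_s: 18.35
tcp_pos: [0.5918, 0.1956, 0.0569]
ee_rot: [[0.044, -0.999, -0.032], [-0.765, -0.054, 0.642], [-0.643, -0.003, -0.766]]
wrist_force: [-0.2, -0.2, -1.9]
gripper_width: 0.562
gripper_force: 30.0
```

Run:
```python
from h import *
s=r.sense();print(s['time_s'],s['tcp_pos'],s['gripper_width'],s['wrist_force'],s['gripper_force'])
R=s['ee_rot'];g=s['tcp_pos']-R[:,2]*.019;print(g,R)
```

```text
18.35 [0.5917622  0.19563073 0.05693441] 0.5619633370888664 [-0.24057198 -0.17191855 -1.91166187] 29.997141659259796
[0.59237514 0.18343717 0.07149262] [[ 0.04362465 -0.99852701 -0.03225996]
 [-0.76498562 -0.05415536  0.64176647]
 [-0.6425682  -0.00331843 -0.76622131]]
```

The grip is good now. Next: lift, rotate +90° about tool y.

jog_arm(
  plan="-0.23 0 -0.28 0 0 0 1;-0.46 0 -0.55 0 0 0 1;-0.46 0 -0.55 0 0 0 1;-0.46 0 -0.55 0 0 0 1;-0.46 0 -0.55 0 0 0 1;-0.23 0 -0.28 0 0 0 1;0.08 0 0 0 0.75 0 1;0.08 0 0 0 0.75 0 1;0.08 0 0 0 0.75 0 1;0.08 0 0 0 0.75 0 1",
)

```text
time_s: 19.35
tcp_pos: [0.5921, 0.1886, 0.144]
ee_rot: [[0.053, -0.999, -0.01], [-0.961, -0.053, 0.272], [-0.272, -0.005, -0.962]]
wrist_force: [0.2, -0.4, -1.8]
gripper_width: 0.559
gripper_force: 30.0
```

jog_arm(
  plan="0.08 0 0 0 0.75 0 1;0.08 0 0 0 0.75 0 1;0.08 0 0 0 0.75 0 1;0.08 0 0 0 0.75 0 1;0.08 0 0 0 0.75 0 1;0.08 0 0 0 0.75 0 1;0.08 0 0 0 0.75 0 1;0.08 0 0 0 0.75 0 1;0.08 0 0 0 0.75 0 1;0.08 0 0 0 0.75 0 1",
)

```text
time_s: 20.35
tcp_pos: [0.593, 0.1704, 0.147]
ee_rot: [[0.035, -0.999, 0.041], [-0.717, -0.054, -0.695], [0.697, -0.005, -0.717]]
wrist_force: [-0.3, -0.0, -1.6]
gripper_width: 0.561
gripper_force: 30.0
```

jog_arm(
  plan="0.08 0 0 0 0.75 0 1;0 0 0 0 0 0 1;0 0 0 0 0 0 1;0 0 0 0 0 0 1;0 0 0 0 0 0 1;0 0 0 0 0 0 1;0 0 0 0 0 0 1;0 0 0 0 0 0 1;0 0 0 0 0 0 1;0 0 0 0 0 0 1",
)

```text
time_s: 21.35
tcp_pos: [0.593, 0.1684, 0.1478]
ee_rot: [[0.032, -0.999, 0.044], [-0.642, -0.054, -0.765], [0.766, -0.003, -0.643]]
wrist_force: [0.2, 0.3, -1.3]
gripper_width: 0.56
gripper_force: 30.0
```

Run:
```python
from h import *
s=r.sense();print(s['time_s'],s['tcp_pos'],s['wrist_force'],s['joints'])
R=s['ee_rot'];print(R,'tin axis err vs prelift x:',s['tcp_pos']-R[:,2]*.019)
im,d=r.capture('side');np.savez('pics/s4.npz',im=im,d=d);cv2.imwrite('pics/s4.png',cv2.resize(im[130:400,150:450,::-1],(660,594)))
P=pts('side',d);m=mask(im,'blue');n,L,S,C=cv2.connectedComponentsWithStats(m.astype('uint8'))
for i in range(1,n):
    if S[i,4]>30:q=P[L==i];print(C[i],S[i],np.median(q,0),q.min(0),q.max(0))
```

```text
21.35 [0.59299422 0.16838835 0.14783262] [ 0.21283445  0.33952346 -1.30287949] [ 46.53274889  38.08812962  -8.92125271  34.15468359 -83.561276
 -60.27810442]
[[ 0.03215428 -0.99852652  0.0437137 ]
 [-0.64194378 -0.05415489 -0.76483686]
 [ 0.7660772  -0.00346896 -0.64273921]] tin axis err vs prelift x: [0.59216366 0.18292025 0.16004467]
```

View pics/s4.png

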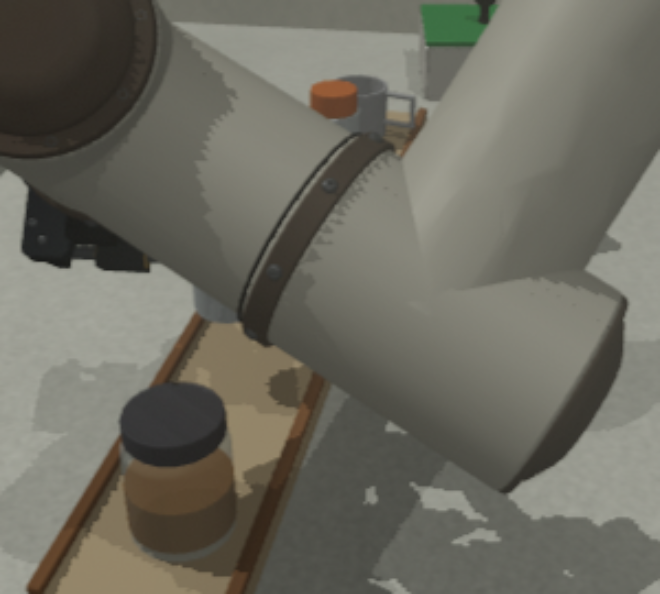

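Run:
```python
from h import *
f=np.load('pics/s4.npz');d=f['d'];P=pts('side',d)
f0=np.load('pics/side0.npz');ch=(f0['d']-d>.03)&(d>0)
q=P[ch];print('arm min z',q[:,2].min(),q[q[:,2].argsort()[:5]].round(3))
for lo,hi in((.25,.30),(.30,.37),(.37,.45)):
    k=q[(q[:,1]>lo)&(q[:,1]<hi)&(q[:,0]>.5)&(q[:,0]<.66)]
    if len(k):print(lo,hi,'min z over lane',k[k[:,2].argmin()].round(3))
for x in np.arange(.2,.7,.05):
    k=q[(abs(q[:,0]-x)<.025)];print(round(x,2),k[k[:,2].argmin()].round(3) if len(k) else '',end=' ; ')
```

```text
arm min z -0.7484194796828889 [[ 2.02  -1.156 -0.748]
 [ 2.147 -1.672 -0.745]
 [ 1.871 -1.245 -0.745]
 [ 1.758 -1.459 -0.745]
 [ 2.061 -1.502 -0.744]]
0.25 0.3 min z over lane [0.626 0.267 0.182]
0.3 0.37 min z over lane [0.626 0.331 0.236]
0.37 0.45 min z over lane [0.591 0.41  0.296]
0.2  ; 0.25 [0.274 0.35  0.472] ; 0.3 [ 0.295 -1.882  0.225] ; 0.35 [ 0.363 -1.89   0.261] ; 0.4 [ 0.38  -1.891 -0.16 ] ; 0.45 [ 0.435 -1.889 -0.234] ; 0.5 [ 0.489 -1.894 -0.176] ; 0.55 [ 0.542 -1.887 -0.233] ; 0.6 [ 0.582 -1.897 -0.237] ; 0.65 [ 0.663 -1.879 -0.329] ;
```

The side crop shows the arm covering blue, with its base just visible at (218,310). Jar_b (175,465) is clear: the arm above it is at z≥0.236. I lower about 55 mm, then go in 1 mm steps.

jog_arm(
  plan="-0.21 0 0.18 0 0 0 1;-0.21 0 0.18 0 0 0 1;-0.21 0 0.18 0 0 0 1;-0.21 0 0.18 0 0 0 1;-0.21 0 0.18 0 0 0 1;-0.21 0 0.18 0 0 0 1;-0.21 0 0.18 0 0 0 1;-0.21 0 0.17 0 0 0 1;0 0 0 0 0 0 1;0 0 0 0 0 0 1",
)

```text
time_s: 22.4
tcp_pos: [0.5933, 0.168, 0.0927]
ee_rot: [[0.032, -0.999, 0.044], [-0.642, -0.054, -0.765], [0.766, -0.003, -0.643]]
wrist_force: [0.4, -0.2, -0.7]
gripper_width: 0.565
gripper_force: 30.0
```

jog_arm(
  plan="-0.03 0 0.026 0 0 0 1;0 0 0 0 0 0 1;-0.03 0 0.026 0 0 0 1;0 0 0 0 0 0 1;0 0 0 0 0 0 1;0 0 0 0 0 0 1;0 0 0 0 0 0 1;0 0 0 0 0 0 1;0 0 0 0 0 0 1;0 0 0 0 0 0 1",
)

```text
time_s: 23.4
tcp_pos: [0.5932, 0.168, 0.0907]
ee_rot: [[0.032, -0.999, 0.044], [-0.642, -0.054, -0.765], [0.766, -0.004, -0.643]]
wrist_force: [-0.6, 0.4, -2.0]
gripper_width: 0.56
gripper_force: 30.0
```

jog_arm(
  plan="-0.03 0 0.026 0 0 0 1;0 0 0 0 0 0 1;0 0 0 0 0 0 1;0 0 0 0 0 0 1;0 0 0 0 0 0 1;0 0 0 0 0 0 1;0 0 0 0 0 0 1;0 0 0 0 0 0 1;0 0 0 0 0 0 1;0 0 0 0 0 0 1",
)

```text
time_s: 24.4
tcp_pos: [0.5933, 0.168, 0.0897]
ee_rot: [[0.032, -0.999, 0.044], [-0.642, -0.054, -0.765], [0.766, -0.004, -0.643]]
wrist_force: [-0.7, 0.0, -1.4]
gripper_width: 0.559
gripper_force: 30.0
```

jog_arm(
  plan="-0.03 0 0.026 0 0 0 1;0 0 0 0 0 0 1;0 0 0 0 0 0 1;0 0 0 0 0 0 1;0 0 0 0 0 0 1;0 0 0 0 0 0 1;0 0 0 0 0 0 1;0 0 0 0 0 0 1;0 0 0 0 0 0 1;0 0 0 0 0 0 1",
)

```text
time_s: 25.4
tcp_pos: [0.5932, 0.168, 0.0887]
ee_rot: [[0.032, -0.999, 0.044], [-0.642, -0.054, -0.765], [0.766, -0.004, -0.643]]
wrist_force: [0.3, -0.4, -1.6]
gripper_width: 0.563
gripper_force: 30.0
```

jog_arm(
  plan="-0.015 0 0.013 0 0 0 1;0 0 0 0 0 0 1;0 0 0 0 0 0 1;0 0 0 0 0 0 1;0 0 0 0 0 0 1;0 0 0 0 0 0 1;0 0 0 0 0 0 1;0 0 0 0 0 0 1;0 0 0 0 0 0 1;0 0 0 0 0 0 1",
)

```text
time_s: 26.4
tcp_pos: [0.5933, 0.168, 0.0883]
ee_rot: [[0.032, -0.999, 0.044], [-0.642, -0.054, -0.765], [0.766, -0.004, -0.643]]
wrist_force: [0.5, -0.1, -1.3]
gripper_width: 0.561
gripper_force: 30.0
```

jog_arm(
  plan="-0.03 0 0.026 0 0 0 1;0 0 0 0 0 0 1;0 0 0 0 0 0 1;0 0 0 0 0 0 1;0 0 0 0 0 0 1;0 0 0 0 0 0 1;0 0 0 0 0 0 1;0 0 0 0 0 0 1;0 0 0 0 0 0 1;0 0 0 0 0 0 1",
)

```text
time_s: 27.4
tcp_pos: [0.5932, 0.1679, 0.0873]
ee_rot: [[0.032, -0.999, 0.044], [-0.642, -0.054, -0.765], [0.766, -0.004, -0.643]]
wrist_force: [0.3, -0.0, -1.7]
gripper_width: 0.557
gripper_force: 30.0
```

jog_arm(
  plan="-0.03 0 0.026 0 0 0 1;0 0 0 0 0 0 1;0 0 0 0 0 0 1;0 0 0 0 0 0 1;0 0 0 0 0 0 1;0 0 0 0 0 0 1;0 0 0 0 0 0 1;0 0 0 0 0 0 1;0 0 0 0 0 0 1;0 0 0 0 0 0 1",
)

```text
time_s: 28.4
tcp_pos: [0.5934, 0.168, 0.0871]
ee_rot: [[0.032, -0.999, 0.044], [-0.641, -0.054, -0.765], [0.767, -0.004, -0.642]]
wrist_force: [-1.9, 1.5, 4.6]
gripper_width: 0.562
gripper_force: 30.0
```

Contact (+6 N). I release and back out along the fingers.

jog_arm(
  plan="0 0 0 0 0 0 -0.3;0 0 0 0 0 0 -0.5;0 0 0 0 0 0 -0.5;0 0 0 0 0 0 -0.5;0 0 -0.2 0 0 0 -0.5;0 0 -0.5 0 0 0 -0.5;0 0 -0.8 0 0 0 -0.5;0 0 -0.8 0 0 0 -0.5;0 0 -0.8 0 0 0 -0.5;0 0 -0.8 0 0 0 -0.5",
)

```text
time_s: 29.4
tcp_pos: [0.589, 0.2441, 0.1502]
ee_rot: [[0.032, -0.998, 0.045], [-0.643, -0.055, -0.764], [0.765, -0.004, -0.643]]
wrist_force: [-0.3, 0.2, -0.1]
gripper_width: 0.747
gripper_force: 0.0
```

Run:
```python
from h import *
s=r.sense();R=s['ee_rot'];g=s['tcp_pos']-R[:,2]*.019;print(s['time_s'],g)
c=go(g+[0,0,.14],tool(3.1,0),10)
```

```text
29.4 [0.58813487 0.25862164 0.16237633]
10 rows of [ 0.2   -0.001 -0.516 -0.003 -0.624 -0.001] | target tcp [0.5881 0.2586 0.2834]
```

jog_arm(
  plan="0.2 0 -0.52 0 -0.62 0 -0.5;0.2 0 -0.52 0 -0.62 0 -0.5;0.2 0 -0.52 0 -0.62 0 -0.5;0.2 0 -0.52 0 -0.62 0 -0.5;0.2 0 -0.52 0 -0.62 0 -0.5;0.2 0 -0.52 0 -0.62 0 -0.5;0.2 0 -0.52 0 -0.62 0 -0.5;0.2 0 -0.52 0 -0.62 0 -0.5;0.2 0 -0.52 0 -0.62 0 -0.5;0.2 0 -0.52 0 -0.62 0 -0.5",
)

```text
time_s: 30.4
tcp_pos: [0.5875, 0.259, 0.2851]
ee_rot: [[0.056, -0.998, 0.005], [-0.998, -0.056, -0.002], [0.002, -0.005, -1.0]]
wrist_force: [0.4, -1.3, 0.2]
gripper_width: 0.749
gripper_force: 0.0
```

jog_arm(
  plan="0 0.8 -0.1 0 0 0 -0.5;0 0.8 -0.1 0 0 0 -0.5;0 0.8 -0.1 0 0 0 -0.5;0 0.8 -0.1 0 0 0 -0.5;0 0.8 -0.1 0 0 0 -0.5;0 0.8 -0.1 0 0 0 -0.5;0 0.8 -0.1 0 0 0 -0.5;0 0.8 -0.1 0 0 0 -0.5;0 0.8 -0.1 0 0 0 -0.5;0 0.8 0 0 0 0 -0.5",
)

```text
time_s: 31.4
tcp_pos: [0.387, 0.2479, 0.3062]
ee_rot: [[0.055, -0.998, 0.005], [-0.998, -0.055, -0.005], [0.005, -0.005, -1.0]]
wrist_force: [0.7, 0.5, -0.3]
gripper_width: 0.752
gripper_force: 0.0
```

Run:
```python
from h import *
out=[]
for n in('top','side'):
    im,d=r.capture(n);P=pts(n,d);cv2.imwrite(f'pics/f_{n}.png',im[:,:,::-1]);out.append(im[...,::-1][140:400,100:500])
    lane=(P[...,2]>.058)&(P[...,2]<.165)&(P[...,0]>.47)&(P[...,0]<.65)&(d>0)
    for c in('blue','orange'):
        m=mask(im,c)&lane;k,L,S,C=cv2.connectedComponentsWithStats(m.astype('uint8'))
        for i in range(1,k):
            if S[i,4]>30:q=P[L==i];print(n,c,C[i].round(),q.mean(0).round(4),'z',q[:,2].max().round(4))
    if n=='top':
        N,L,S,C=cv2.connectedComponentsWithStats(lane.astype('uint8'))
        for i in range(1,N):
            if S[i,4]>60:q=P[L==i];print('comp',q.min(0).round(3),q.max(0).round(3))
cv2.imwrite('pics/fin.png',np.vstack([out[0],out[1]]))
print(r.sense()['time_s'])
```

```text
top blue [223. 177.] [0.5932 0.1809 0.1559] z 0.161
top orange [384. 191.] [ 0.5658 -0.113   0.1559] z 0.1614
comp [0.568 0.157 0.058] [0.614 0.206 0.161]
comp [0.557 0.301 0.058] [0.617 0.363 0.136]
comp [ 0.543 -0.003  0.058] [0.604 0.06  0.137]
comp [ 0.541 -0.135  0.058] [ 0.588 -0.088  0.161]
comp [ 0.501 -0.296  0.058] [ 0.594 -0.233  0.105]
comp [ 0.47  -0.639  0.059] [ 0.528 -0.482  0.085]
side blue [252. 241.] [0.5925 0.1842 0.1565] z 0.158
side orange [301. 170.] [ 0.5646 -0.1098  0.1564] z 0.1581
31.5
```

View pics/fin.png

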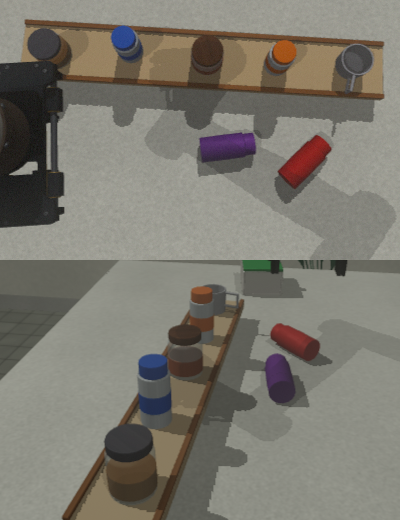

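Both tins stand cap up, blue at (125,42) and orange at (282,52) in the top half. The jars and cup are where they were, and the arm is clear.

```bash
python3 -c "
from station import r
print(r.finish_job())"
```

```text
the job is handed in; nothing more can be done
None
```

Both tins now stand upright on the lane floor, cap up, each in its own gap; the jars and cup are where they were, and I handed the job in at about 31.5 s (result not shown).

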